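# Clear the inspected nuts off the inspection board into the picking bin

## Task

The four hex nuts on the inspection board have passed inspection: push the board's sliding gate open by its tab, sweep the nuts with your fingertips along the board and out through the opening so that all four drop into the picking bin, then push the gate fully shut again for the next batch. Only push: do not pick up or lift anything, and leave the tweezers and the steel block on the board where they are.

Things in the scene. Friction and masses are not known exactly. Their poses are not given: they have to be found in the camera images.
- board: inspection board, fixed: sheet-steel pan on four feet with a flat dark rubber floor 78 mm above the bench. Origin on the bench top below its middle; x points away from the robot, y to the left (turned up to 0.2 rad). Inside: x -105..105, y -135..135 mm. Walls 3 mm thick rise 25 mm above the floor; the left end wall (y +135) has an opening at x -105..-5 mm, closed by the gate.
- opening (a point): middle of the opening in the board's left end wall, at floor level (board x -55, y +135 mm). The opening is 100 mm wide along board x and has no sill.
- drop_edge (a point): middle of the drop edge (board x -55, y +175 mm), at floor level. Outside the opening the floor runs on level as a 40 mm lip with side cheeks 13 mm high, and ends here, over the picking bin: a nut pushed past this edge falls into the bin.
- gate (a joint): opening of the sliding gate, m: 0 shut, 0.098 fully open; grows as it slides along board +x, away from the robot. The gate is an upright aluminium sheet 104 mm long, 26 mm high, just outside the left end wall. Open by d mm it leaves board x -105..(d - 107) free. Starts up to 12 mm ajar. Slides stiffly (2 N) and stays where left.
- gate_tab (a point): middle of the upright tab on the gate's top edge, 40 mm above the board floor (board x -55 mm when shut, y +145; moves with the gate). The tab is 3.5 mm thick along board x, 34 mm wide along y, and reaches from 25 to 54 mm above the floor. Walls and gate edge stand up to 28 mm above the floor: fingers held above them can push the tab from either side.
- nut_a: plain steel hexagon nut, one of four alike, lying flat on the board floor: 24 mm across flats, 28 mm across corners, 13 mm high, 14 mm bore, 32 g more or less. Origin at its centre, 6.5 mm above the board floor; its z is the bore. Starts within board x -77..32, y -80..50 mm.
- nut_b: plain steel hexagon nut, one of four alike, lying flat on the board floor: 24 mm across flats, 28 mm across corners, 13 mm high, 14 mm bore, 32 g more or less. Origin at its centre, 6.5 mm above the board floor; its z is the bore. As nut_a.
- nut_c: plain steel hexagon nut, one of four alike, lying flat on the board floor: 24 mm across flats, 28 mm across corners, 13 mm high, 14 mm bore, 32 g more or less. Origin at its centre, 6.5 mm above the board floor; its z is the bore. As nut_a.
- nut_d: plain steel hexagon nut, one of four alike, lying flat on the board floor: 24 mm across flats, 28 mm across corners, 13 mm high, 14 mm bore, 32 g more or less. Origin at its centre, 6.5 mm above the board floor; its z is the bore. As nut_a.
- bin: open picking bin, loose on the bench with its low front under the lip, 279 x 211 mm, 123 mm high at the back, 0.32 kg. Origin at the middle of its underside; x points from its front to its back (about board +y). Inside x -114..130, y -94..94 mm, floor 3 mm above the bench; front wall 53 mm high, side walls rise towards the back.
- tweezers: plain steel tweezers, 128 mm long, 11 mm wide, 9 mm high, lying along the far wall of the board (board x about +83 mm, lengthwise along y). Origin at the middle of its underside. To be left alone.
- setting_block: plain steel block 30 x 50 mm, 30 mm high, standing on the far strip of the board (board x about +83 mm). Origin at the centre of its underside. To be left alone.
Not all that is in view belongs to the job. Leave any blue look-alike of the nut_c alone.

How it is judged (in metres and radians):
On the way, in this order (a step that is already met when the one before it is completed fails the run):
1. the gate has been pushed open wide enough for the nuts to pass (40 mm or more) (value of joint gate above 0.04 m), for 0.2 s.
2. all four nuts lie in the picking bin (x of nut_a in the frame of bin between -0.125 and 0.13 m and y of nut_a in the frame of bin between -0.094 and 0.094 m and z of each of nut_a, nut_b, nut_c, nut_d in the frame of bin below 0.045 m and x of nut_b in the frame of bin between -0.125 and 0.13 m and y of nut_b in the frame of bin between -0.094 and 0.094 m and x of nut_c in the frame of bin between -0.125 and 0.13 m and y of nut_c in the frame of bin between -0.094 and 0.094 m and x of nut_d in the frame of bin between -0.125 and 0.13 m and y of nut_d in the frame of bin between -0.094 and 0.094 m), for 0.2 s.
At the end, for the whole second after the job is handed in: All four nuts lie at rest inside the picking bin, the gate is shut to within 5 mm, and the tweezers and the steel block are within 15 mm of where they were (all of step 2 and linear speed of each of nut_a, nut_b, nut_c, nut_d below 0.02 m/s and value of joint gate below 0.005 m and distance of each of tweezers, setting_block from where it was at the start of the episode below 0.015 m); the robot touches nothing.
It fails at once if a nut was lifted more than 20 mm off the board floor (they are to be swept, not picked up or carried over the wall) (z of any of nut_a, nut_b, nut_c, nut_d in the frame of board above 0.105 m).
It fails at once if the tweezers or the steel block on the board were shoved or lifted more than 15 mm (distance of any of tweezers, setting_block from where it was at the start of the episode above 0.015 m).
It fails at once if the picking bin was lifted or tipped (height (world z) of bin above 0.02 m or angle between bin's own z axis and vertical above 0.25 rad).
It also fails if it takes over 67 s, if anything falls off the work surface, if the arm or the gripper's body presses on something with over 40 N, if the wrist force passes 120 N, or if a joint passes its speed limit or range.

## Robot

A 6-joint arm with a two-finger parallel gripper is mounted at the origin on a cart in front of the work surface, level with it; the furniture and walls round the work are solid. World frame = base frame: x ahead of the robot, y to its left, z up, the work surface at z = 0. Lengths are in mm, angles in rad, forces in N, time in s.
With the tool pointing down it reaches from about 300 to 775 mm from the base axis. Payload 14.6 kg.
Tool frame: the origin (TCP) lies between the finger pads; the fingertips stand 11 mm ahead of it and the grasp point (between the pads) lies 8 mm behind it; z points along the fingers, y is the line along which they close (so a half turn about z gives the same grasp; the last joint's range is limited). The gripper opens to 94 mm and grips with 3 to 60 N. Pads are 16 mm wide; open, the fingers measure 119 mm over their backs; the gripper's body (75 mm by 177 mm) begins 78 mm behind the grasp point.
Start: joints at [1.203, 0.3, 1.521, -0, 1.321, -0.067], TCP at [162.954, 525.295, 178.346] pointing down, gripper open.
Joint ranges: [-3.03, 3.03], [-0.79, 2.21], [0.23, 2.52], [-1.04, 4.18], [0, 3.07], [-2.55, 2.55]. Speed limits (rad/s): [2.22, 2.22, 2.57, 3.14, 3.14, 3.14].

## Interface

Orientations are given as [roll, pitch, yaw] about the fixed x, y, z axes, in that order (R = Rz(yaw) Ry(pitch) Rx(roll)).
In Python, from cell import manip gives the robot as it stands. The module is installed in compiled form; this text tells all that it offers.
- The arm moves only by the tool arm_command, never from a script. Its argument "rows" is one flat list of numbers, 5 for each row, row after row: the shift along the world's x, y, z in mm, then the turn about the world's z in degrees, then the finger opening in mm, from 0 to 94. In form: [dx, dy, dz, twist, jaw, dx, dy, dz, twist, jaw, ...]. A call has 1 to 5 rows; each row shifts and turns the commanded pose from where the row before left it; what a row does not reach is not made up. A row lasts 1/8 s, in which the tool goes at most 62.5 mm and 10.7 degrees, less where a joint would pass 70% of its speed; a pose out of reach is approached as far as the arm can. A call is refused whole if a number of a shift passes 62.5 or a number of a turn 10.7, either way. A call with a gripper value outside its range is refused whole. The fingers move at their own pace and stop on an object; "newtons" is the grip in N (left out, the last holds). Time passes only in rows, so rows that do not move let the fingers close. It gives the time, the measured TCP pose, the force and the opening at its end, in the units of the state.
- manip.read_state(): the state, without advancing time (a new reading comes with each control period).
- manip.camera(name): name is "scene" or "side" or "wrist"; returns a dict with "image" (400x640x3 uint8, blue, green, red), "z_map" (400x640 float32, mm along the optical axis (not along the pixel's ray), 0 where there is no reading), "fx", "fy", "cx", "cy" (pixels), "pose" (4x4, takes a point from camera to world coordinates). Camera axes: x right, y down, z forward; pixel columns grow to the right and rows downward; lengths in mm; the calibration is good to about 2 mm. A picture is of the moment at which its call begins.
- manip.sign_off(): hands the job in, once; it reports no verdict.
The state is a dict: "clock": time; "joints": joint angles; "qd": joint speeds; "effort": joint torques, N m; "eef_pos": TCP position; "eef_rot": TCP orientation; "wrist_force": force on the tool from outside, world axes, zero at the start; "moment": the same for the moment, N m; "finger_gap": finger opening in mm.
Only numpy, scipy, OpenCV 4.12 (cv2) and the standard library are available. Lean on these libraries where they do the work, as an engineer would, in place of code of your own. Each camera call takes 0.05 s, during which the arm holds its last target. There are 200 camera calls.

## Working session

There is one attempt and no reset: what is moved stays moved. The work goes in short steps, Python scripts to look and compute and a tool call to move; the robot and the scene stay as the last step left them, time stands still between calls to the robot, and variables do not carry over. Pictures are saved under pics/ and viewed, on a budget of 10 in all, crops included, one or two more only if the job needs it, and the job is handed in when it is done.

Besides the shell and the picture viewer there is one more tool, called after "Request:" as name(argument=value, ...) on one line, values as JSON. arm_command: Moves the arm, as the interface text tells. Its arguments: {"type":"object","properties":{"rows":{"type":"array","items":{"type":"number"}},"newtons":{"type":"number"}},"required":["rows"]}

```bash
mkdir -p pics; cat > h.py <<'E'
import numpy as np, cv2
from cell import manip
def grab(n):
    c=manip.camera(n); c['pose']=np.array(c['pose']); return c
def cloud(c):
    z=c['z_map']; v,u=np.indices(z.shape)
    P=np.stack([(u-c['cx'])/c['fx']*z,(v-c['cy'])/c['fy']*z,z],-1)
    return P@c['pose'][:3,:3].T+c['pose'][:3,3]
def proj(c,p):
    q=(np.array(p)-c['pose'][:3,3])@c['pose'][:3,:3]
    return np.array([c['fx']*q[0]/q[2]+c['cx'],c['fy']*q[1]/q[2]+c['cy']])
E
python3 - <<'E'
from h import *
for n in ['scene','side','wrist']:
    c=grab(n); cv2.imwrite(f'pics/{n}0.png',c['image']); np.savez(f'{n}0.npz',**c)
    print(n,c['pose'].round(2).tolist(),c['fx'])
s=manip.read_state(); print(s)
E
```

```text
scene [[0.79, -0.25, 0.56, 49.46], [-0.62, -0.3, 0.73, -250.37], [-0.02, -0.92, -0.39, 433.71], [0.0, 0.0, 0.0, 1.0]] 502.7091816282125
side [[-0.88, -0.18, 0.43, 68.01], [-0.47, 0.37, -0.8, 1192.99], [-0.01, -0.91, -0.41, 522.96], [0.0, 0.0, 0.0, 1.0]] 505.49693683574026
wrist [[0.3, 0.92, 0.27, 85.2], [0.96, -0.28, -0.08, 549.89], [-0.0, 0.28, -0.96, 384.5], [0.0, 0.0, 0.0, 1.0]] 351.47056223337927
{'clock': 0.15, 'joints': array([ 1.20338611e+00,  3.00294147e-01,  1.52146032e+00,  1.24873018e-05,
        1.32070532e+00, -6.66216412e-02]), 'qd': array([ 0.00015746, -0.00274839, -0.00173593,  0.00013058, -0.00014448,
        0.00166626]), 'effort': array([ 1.71226609e-03, -5.31954539e+01, -3.52826607e+01,  7.08874734e-02,
        2.34801293e-02, -6.75662568e-05]), 'eef_pos': array([162.87683109, 525.08437965, 177.93449363]), 'eef_rot': array([-3.14072824e+00, -6.97967783e-05,  2.84080095e+00]), 'wrist_force': array([-0.19484422,  0.16931914, -0.13506508]), 'moment': array([ 0.0193419 ,  0.02748546, -0.00734233]), 'finger_gap': 94.13685592516778}
```

View pics/scene0.png

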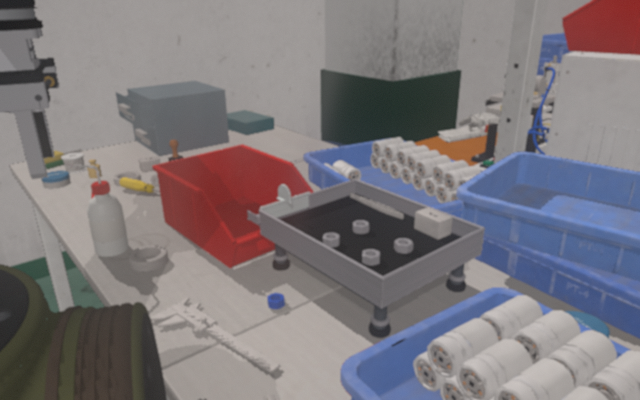

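View pics/side0.png

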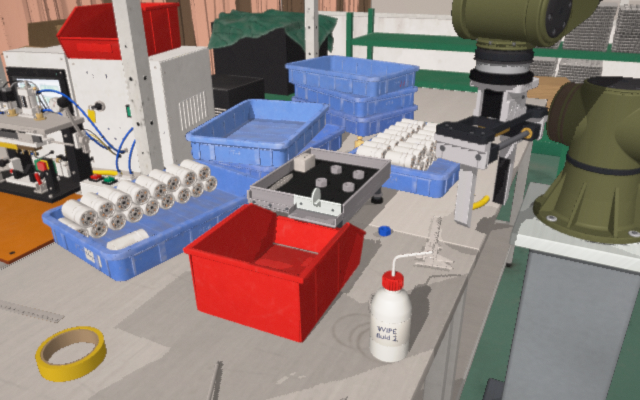

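The four steel nuts on the board floor are at scene px (332,239), (361,227), (404,244) and (371,256). The blue look-alike at (276,300) is on the bench. The block is at (434,220), and the gate tab at about (285,195). Next I build a top-down height map.

```bash
cat > top.py <<'E'
from h import *
def topmap(cs,x0=200,x1=720,y0=-200,y1=450,zmin=60,zmax=150):
    H=np.zeros((y1-y0,x1-x0),np.float32); C=np.zeros((y1-y0,x1-x0,3),np.uint8)
    for c in cs:
        P=cloud(c); m=(c['z_map']>0)&(P[...,2]>zmin)&(P[...,2]<zmax)&(P[...,0]>x0)&(P[...,0]<x1-1)&(P[...,1]>y0)&(P[...,1]<y1-1)
        q=P[m]; ix=(q[:,0]-x0).astype(int); iy=(q[:,1]-y0).astype(int)
        o=np.argsort(q[:,2]); H[iy[o],ix[o]]=np.maximum(H[iy[o],ix[o]],q[o,2]); C[iy[o],ix[o]]=c['image'][m][o]
    return H,C
E
python3 - <<'E'
from top import *
cs=[dict(np.load(f'{n}0.npz')) for n in ['scene','side','wrist']]
H,C=topmap(cs)
k=np.ones((3,3),np.uint8)
G=cv2.applyColorMap(np.clip((H-65)*255/75,0,255).astype(np.uint8),cv2.COLORMAP_JET); G[H==0]=0
G=cv2.dilate(G,k)
for x in range(0,520,100): cv2.putText(G,str(x+200),(x,10),0,.35,(255,255,255)); G[:,x]=255
for y in range(0,650,100): cv2.putText(G,str(y-200),(0,y+10),0,.35,(255,255,255)); G[y]=255
cv2.imwrite('pics/top0.png',cv2.resize(G,(480,600)))
# rims
pts=[]
for c in cs:
    P=cloud(c).reshape(-1,3); m=(abs(P[:,2]-103)<2.0)&(P[:,0]>200)&(P[:,0]<720)&(abs(P[:,1])<400); pts.append(P[m][:,:2]); print(m.sum())
    f=(abs(P[:,2]-78)<3)&(P[:,0]>300)&(P[:,0]<650)&(abs(P[:,1])<250);print(np.median(P[f][:,2]) if f.any() else 0,f.sum())
p=np.vstack(pts).astype(np.float32); print(cv2.minAreaRect(p))
E
```

```text
1456
78.29912054639576 7714
475
79.65906054978518 1753
0
0 0
((581.3502807617188, 0.9215087890625), (284.16766357421875, 803.190185546875), 1.2880476713180542)
```

View pics/top0.png

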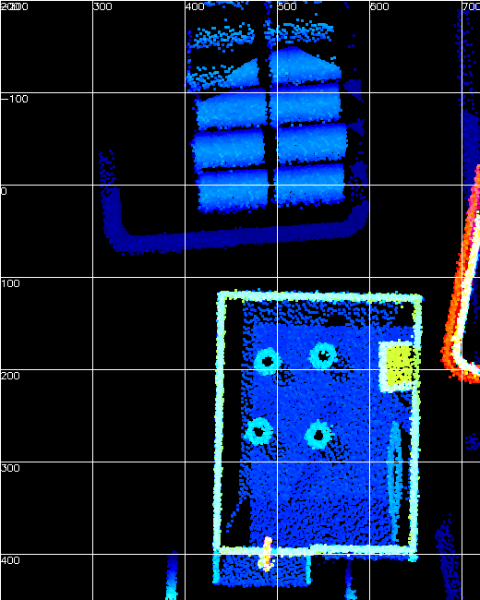

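The top map shows the board at about x 435–655, y 118–398, nearly square to the world. The nuts are near (490,190), (550,185), (480,268) and (545,270), with the tab near (490,400). Now I fit it precisely.

```bash
cat > fit.py <<'E'
from top import *
from scipy.optimize import least_squares
def fit(p,init=(544,260,0.0)):
    def res(t):
        ca,sa=np.cos(t[2]),np.sin(t[2]); d=p-t[:2]; x=d[:,0]*ca+d[:,1]*sa; y=-d[:,0]*sa+d[:,1]*ca
        qx=abs(abs(x)-106.5); qy=abs(abs(y)-136.5)
        return np.minimum(np.minimum(qx,qy),8)
    return least_squares(res,init,loss='soft_l1')
def tob(P,t):
    ca,sa=np.cos(t[2]),np.sin(t[2]); d=P[...,:2]-t[:2]
    return np.stack([d[...,0]*ca+d[...,1]*sa,-d[...,0]*sa+d[...,1]*ca],-1)
def tow(b,t):
    ca,sa=np.cos(t[2]),np.sin(t[2]); return np.array([t[0]+b[0]*ca-b[1]*sa,t[1]+b[0]*sa+b[1]*ca])
def nuts(c,t,zf=78,zl=85,zh=95):
    P=cloud(c); b=tob(P,t); m=(P[...,2]>zl)&(P[...,2]<zh)&(abs(b[...,0])<100)&(b[...,1]>-130)&(b[...,1]<172)&(c['z_map']>0)
    q=b[m]; I=np.zeros((320,220),np.uint8); I[(q[:,1]+140).astype(int),(q[:,0]+110).astype(int)]=255
    I=cv2.morphologyEx(I,cv2.MORPH_CLOSE,np.ones((7,7),np.uint8)); n,l,st,ce=cv2.connectedComponentsWithStats(I)
    return [(ce[i]-[110,140]).round(0).tolist()+st[i,2:5].tolist() for i in range(1,n) if st[i,4]>80]
E
python3 - <<'E'
from fit import *
cs={n:dict(np.load(f'{n}0.npz')) for n in ['scene','side','wrist']}
A=[]
for n in ['scene','side']:
    P=cloud(cs[n]).reshape(-1,3); m=(abs(P[:,2]-103)<2.5)&(P[:,0]>420)&(P[:,0]<670)&(P[:,1]>105)&(P[:,1]<405)
    r=fit(P[m][:,:2]); print(n,r.x.round(3),r.cost/m.sum()); A.append(P[m][:,:2])
r=fit(np.vstack(A)); t=r.x; print(t); np.save('board.npy',t)
for n in ['scene','side']:
    print(n,nuts(cs[n],t))
    P=cloud(cs[n]); b=tob(P,t); m=(P[...,2]>112)&(P[...,2]<136)&(abs(b[...,0])<120)&(b[...,1]>120)&(b[...,1]<180); q=b[m]
    print('tab',m.sum(),np.percentile(q,[2,50,98],axis=0).round(1).tolist())
    m=(P[...,2]>90)&(P[...,2]<110)&(b[...,0]>55)&(b[...,0]<103)&(abs(b[...,1])<130);q=b[m]; print('block',np.percentile(q,[2,98],axis=0).round(1).tolist())
    m=(P[...,2]>83)&(P[...,2]<92)&(b[...,0]>55)&(b[...,0]<103)&(b[...,1]<130)&(b[...,1]>-40);q=b[m]; print('tw',np.percentile(q,[2,98],axis=0).round(1).tolist())
E
```

```text
scene [5.44251e+02 2.57032e+02 1.80000e-02] 1.1734175411902712
side [5.41399e+02 2.59405e+02 1.00000e-02] 1.3268498428161568
[5.43878087e+02 2.57679050e+02 1.79559304e-02]
scene [[75.0, -71.0, 32, 53, 283], [6.0, -73.0, 28, 25, 331], [-55.0, -67.0, 28, 28, 349], [-62.0, 10.0, 26, 27, 350], [85.0, 56.0, 14, 127, 743], [2.0, 12.0, 29, 28, 347], [7.0, 137.0, 189, 12, 793]]
tab 124 [[-52.6, 128.6], [-51.0, 141.9], [-47.9, 159.2]]
block [[69.0, -87.7], [99.3, -38.6]]
tw [[73.1, -37.5], [91.8, 121.8]]
side [[3.0, -71.0, 30, 29, 316], [78.0, -48.0, 34, 50, 278], [-57.0, -63.0, 25, 27, 285], [-65.0, 11.0, 26, 28, 297], [-1.0, 15.0, 27, 30, 273], [83.0, 48.0, 14, 98, 620], [-3.0, 140.0, 199, 38, 991]]
tab 84 [[-54.7, 129.8], [-53.3, 147.8], [-50.6, 161.0]]
block [[66.7, -95.0], [102.9, 90.2]]
tw [[70.2, -39.5], [102.7, 92.4]]
```

```bash
python3 - <<'E'
from fit import *
t=np.array([542.8,258.2,.015]); np.save('board.npy',t)
for n in ['scene','side']:
    c=dict(np.load(f'{n}0.npz')); P=cloud(c)
    sl=(slice(185,250),slice(90,125)) if n=='scene' else (slice(250,355),slice(372,410))
    q=P[sl].reshape(-1,3); print(n,np.percentile(q,[5,50,95],axis=0).round(0).tolist())
    m=(P[...,2]>125)&(P[...,0]>120)&(P[...,0]<720)&(P[...,1]>60)&(P[...,1]<620); q=P[m]
    for a in range(120,720,100):
        for b in range(60,620,100):
            k=(q[:,0]>=a)&(q[:,0]<a+100)&(q[:,1]>=b)&(q[:,1]<b+100)
            if k.sum()>15: print(a,b,k.sum(),np.percentile(q[k],99,axis=0).round(0))
E
```

```text
scene [[229.0, 591.0, -0.0], [253.0, 600.0, 58.0], [357.0, 901.0, 119.0]]
120 360 1783 [175. 459. 345.]
120 460 4003 [196. 538. 424.]
120 560 977 [219. 610. 345.]
220 560 186 [268. 620. 172.]
420 360 37 [494. 412. 132.]
620 60 563 [716. 159. 133.]
620 160 239 [719. 210. 133.]
side [[226.0, 366.0, 1.0], [254.0, 631.0, 56.0], [353.0, 648.0, 131.0]]
120 360 34 [134. 460. 347.]
120 460 8144 [217. 560. 484.]
120 560 5296 [216. 617. 487.]
220 460 113 [226. 546. 485.]
220 560 196 [266. 620. 174.]
420 360 31 [491. 416. 134.]
620 60 106 [711. 158. 135.]
620 160 134 [719. 214. 135.]
```

Request:
arm_command(rows=[40,-25,0,-10,0,40,-20,0,-10,0,40,-20,0,-10,0,40,-15,0,-10,0,40,-15,0,-10,0], newtons=20)

```text
clock: 0.78
eef_pos: [364.2, 429.5, 178.2]
eef_rot: [-3.141, 0.0, 1.962]
wrist_force: [0.6, -0.1, -0.2]
finger_gap: 47.3
```

Request:
arm_command(rows=[40,-15,0,-10,0,35,-10,0,-10,0,20,-3,0,-2,0,0,0,-30,0,0,0,0,-27,0,0])

```text
clock: 1.4
eef_pos: [458.0, 402.0, 120.1]
eef_rot: [-3.141, 0.0, 1.584]
wrist_force: [0.3, 1.3, -0.8]
finger_gap: 0.9
```

```bash
python3 - <<'E'
from h import *
s=manip.read_state(); print(s['clock'],s['eef_pos'].round(1),s['eef_rot'].round(3),s['finger_gap'],s['wrist_force'])
for n in ['scene','wrist']: 
    c=grab(n); cv2.imwrite(f'pics/{n}1.png',c['image']); np.savez(f'{n}1.npz',**c)
a=cv2.imread('pics/scene1.png')[140:300,230:500]; b=cv2.imread('pics/wrist1.png')
cv2.imwrite('pics/m1.png',np.vstack([cv2.resize(a,(640,380))[:,:],b])[:,:] if 0 else np.hstack([cv2.resize(a,(400,237)),cv2.resize(b,(379,237))]))
E
```

```text
1.4 [458.  402.  120.1] [-3.141  0.     1.584] 0.9068280463732192 [ 0.31704548  1.27564495 -0.83067649]
```

View pics/m1.png

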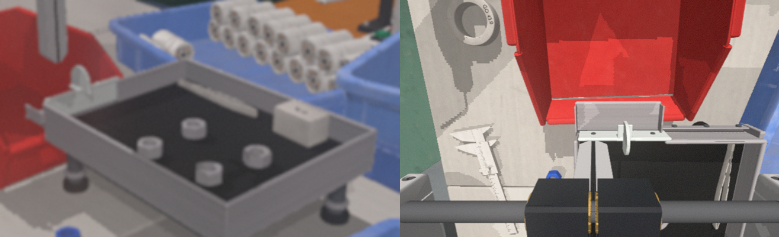

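```bash
python3 - <<'E'
from h import *
for n in ['scene','wrist']:
    c=dict(np.load(f'{n}1.npz'))
    print(n,[proj(c,p).round(0).tolist() for p in ([458,402,109],[489,402,118])], ((proj(c,[458,402,109])-[230,140])*400/270).round() if n=='scene' else (proj(c,[458,402,109])*379/640+[400,0]).round())
E
```

```text
scene [[267.0, 202.0], [282.0, 192.0]] [55. 91.]
wrist [[328.0, 230.0], [378.0, 235.0]] [594. 136.]
```

```bash
python3 - <<'E'
from h import *
for k in [0,1]:
    c=grab('scene') if k else dict(np.load('scene1.npz'))
    P=cloud(c); m=(abs(P[...,0]-458)<22)&(abs(P[...,1]-402)<16)&(P[...,2]>90)&(P[...,2]<200); q=P[m]; v,u=np.nonzero(m)
    print(m.sum(),np.percentile(q,[1,10,50,99],axis=0).round(0).tolist(),u.min(),u.max(),v.max())
    b=P[(abs(P[...,0]-458)<40)&(P[...,1]>370)&(P[...,2]>140)&(P[...,1]<440)];print(np.percentile(b,[1,50,99],axis=0).round(0).tolist() if len(b) else 0)
E
```

```text
735 [[437.0, 390.0, 91.0], [446.0, 393.0, 99.0], [455.0, 395.0, 168.0], [478.0, 411.0, 199.0]] 255 280 218
[[418.0, 370.0, 156.0], [445.0, 385.0, 303.0], [492.0, 427.0, 399.0]]
753 [[437.0, 390.0, 91.0], [445.0, 392.0, 99.0], [454.0, 394.0, 167.0], [479.0, 411.0, 199.0]] 254 280 216
[[418.0, 370.0, 154.0], [445.0, 384.0, 301.0], [493.0, 427.0, 397.0]]
```

```bash
python3 - <<'E'
from h import *
c=dict(np.load('scene1.npz')); P=cloud(c)
for v in range(150,216,6): print(v,[tuple(P[v,u].round(0).astype(int)) for u in (260,264,268,272)])
cv2.imwrite('pics/crop2.png',cv2.resize(c['image'][130:230,220:340],None,fx=5,fy=5,interpolation=cv2.INTER_CUBIC))
E
```

```text
150 [(np.int64(446), np.int64(394), np.int64(202)), (np.int64(451), np.int64(391), np.int64(202)), (np.int64(460), np.int64(394), np.int64(199)), (np.int64(467), np.int64(393), np.int64(198))]
156 [(np.int64(446), np.int64(395), np.int64(192)), (np.int64(453), np.int64(395), np.int64(190)), (np.int64(460), np.int64(394), np.int64(189)), (np.int64(466), np.int64(392), np.int64(189))]
162 [(np.int64(446), np.int64(397), np.int64(182)), (np.int64(451), np.int64(394), np.int64(181)), (np.int64(459), np.int64(395), np.int64(179)), (np.int64(465), np.int64(392), np.int64(179))]
168 [(np.int64(447), np.int64(399), np.int64(171)), (np.int64(452), np.int64(395), np.int64(171)), (np.int64(460), np.int64(396), np.int64(169)), (np.int64(466), np.int64(394), np.int64(168))]
174 [(np.int64(446), np.int64(399), np.int64(161)), (np.int64(449), np.int64(392), np.int64(162)), (np.int64(459), np.int64(395), np.int64(159)), (np.int64(465), np.int64(393), np.int64(158))]
180 [(np.int64(572), np.int64(606), np.int64(61)), (np.int64(454), np.int64(401), np.int64(148)), (np.int64(459), np.int64(397), np.int
[... 302 characters left out ...]
t64(571), np.int64(593), np.int64(38)), (np.int64(572), np.int64(578), np.int64(42)), (np.int64(573), np.int64(564), np.int64(46))]
198 [(np.int64(569), np.int64(607), np.int64(20)), (np.int64(573), np.int64(596), np.int64(22)), (np.int64(575), np.int64(584), np.int64(25)), (np.int64(574), np.int64(567), np.int64(31))]
204 [(np.int64(570), np.int64(610), np.int64(4)), (np.int64(571), np.int64(594), np.int64(10)), (np.int64(457), np.int64(398), np.int64(106)), (np.int64(465), np.int64(398), np.int64(104))]
210 [(np.int64(435), np.int64(388), np.int64(105)), (np.int64(448), np.int64(396), np.int64(98)), (np.int64(456), np.int64(397), np.int64(96)), (np.int64(463), np.int64(396), np.int64(94))]
```

View pics/crop2.png

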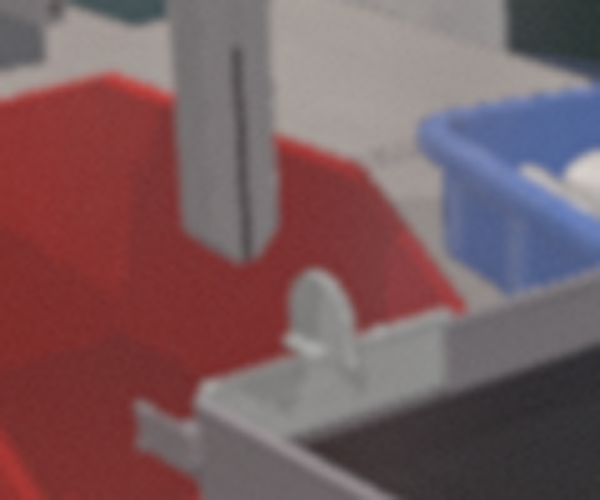

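```bash
python3 - <<'E'
from h import *
c0=dict(np.load('wrist0.npz'));c1=dict(np.load('wrist1.npz')); print(c0['pose'][:3,3],c1['pose'][:3,3])
P=cloud(c1); 
# floor/rim heights seen by wrist cam now (tests the true camera height)
m=(P[...,0]>520)&(P[...,0]<600)&(P[...,1]>280)&(P[...,1]<380); print('floor z seen by wrist',np.percentile(P[m][:,2],[10,50,90]))
s=manip.read_state(); print(s['clock'],s['eef_pos'],s['joints'],s['wrist_force'])
c=grab('scene'); Q=cloud(c); print([Q[v,266].round(0).tolist() for v in (174,178,182,186,190)])
z=c1['z_map']; m=(z>0)&(z<330); v,u=np.nonzero(m); 
q=P[m]; print('finger pts wrist', np.percentile(q[:,2],[0.5,2,10]), q[np.argsort(q[:,2])[:400:80]].round(0).tolist())
E
```

```text
[ 85.20364008 549.89291604 384.50472968] [456.40051312 483.5890387  322.64891488]
floor z seen by wrist [77.73170137 78.52126215 79.32244504]
1.55 [457.42250548 401.90354914 120.36981268] [6.60710840e-01 4.81516995e-01 1.40799221e+00 5.36955629e-05
 1.25478698e+00 6.47353495e-01] [0.53447741 0.5249482  0.84986901]
[[454.0, 395.0, 160.0], [453.0, 393.0, 154.0], [573.0, 586.0, 62.0], [574.0, 588.0, 52.0], [574.0, 588.0, 43.0]]
finger pts wrist [-1.2789443  -0.73889995  0.30935689] [[195.0, 508.0, -3.0], [305.0, 427.0, -2.0], [251.0, 500.0, -2.0], [292.0, 540.0, -2.0], [242.0, 509.0, -2.0]]
```

```bash
python3 - <<'E'
from h import *
for n,(x,y) in [('scene0',(163,525)),('side0',(163,525))]:
    c=dict(np.load(n+'.npz')); P=cloud(c); m=(abs(P[...,0]-x)<70)&(abs(P[...,1]-y)<70)&(P[...,2]>100)&(P[...,2]<260); q=P[m]; v,u=np.nonzero(m)
    o=np.argsort(q[:,2])[:200:20]; print(n,m.sum(),[(u[i],v[i],q[i].round(0).tolist()) for i in o])
c=grab('side'); np.savez('side1.npz',**c); P=cloud(c); m=(abs(P[...,0]-458)<30)&(abs(P[...,1]-402)<30)&(P[...,2]>100)&(P[...,2]<240); q=P[m]; v,u=np.nonzero(m)
o=np.argsort(q[:,2])[:400:20]; print(m.sum(),[(u[i],v[i],q[i].round(0).tolist()) for i in o]); print(proj(c,[458,402,109]))
E
```

```text
scene0 1129 [(np.int64(45), np.int64(157), [175.0, 573.0, 204.0]), (np.int64(47), np.int64(176), [157.0, 474.0, 206.0]), (np.int64(50), np.int64(155), [182.0, 569.0, 207.0]), (np.int64(50), np.int64(154), [182.0, 569.0, 208.0]), (np.int64(44), np.int64(154), [175.0, 571.0, 210.0]), (np.int64(41), np.int64(174), [150.0, 471.0, 211.0]), (np.int64(44), np.int64(173), [154.0, 470.0, 212.0]), (np.int64(38), np.int64(173), [147.0, 470.0, 213.0]), (np.int64(45), np.int64(171), [156.0, 469.0, 215.0]), (np.int64(52), np.int64(149), [187.0, 569.0, 215.0])]
side0 1125 [(np.int64(465), np.int64(226), [173.0, 572.0, 205.0]), (np.int64(458), np.int64(223), [182.0, 572.0, 208.0]), (np.int64(493), np.int64(199), [154.0, 475.0, 209.0]), (np.int64(499), np.int64(200), [145.0, 479.0, 211.0]), (np.int64(462), np.int64(223), [176.0, 578.0, 212.0]), (np.int64(495), np.int64(198), [151.0, 480.0, 213.0]), (np.int64(501), np.int64(198), [143.0, 479.0, 215.0]), (np.int64(459), np.int64(221), [180.0, 582.0, 216.0]), (np.int64(461), np.int64(220), [178.0, 579.0, 217.0]), (np.int64(508), np.int64(196), [135.0, 4
[... 447 characters left out ...]
.0, 109.0]), (np.int64(314), np.int64(198), [487.0, 411.0, 116.0]), (np.int64(314), np.int64(194), [487.0, 412.0, 125.0]), (np.int64(328), np.int64(183), [458.0, 410.0, 153.0]), (np.int64(330), np.int64(181), [453.0, 411.0, 158.0]), (np.int64(325), np.int64(179), [463.0, 411.0, 161.0]), (np.int64(330), np.int64(178), [454.0, 410.0, 164.0]), (np.int64(331), np.int64(177), [452.0, 410.0, 166.0]), (np.int64(325), np.int64(175), [463.0, 412.0, 169.0]), (np.int64(338), np.int64(173), [443.0, 398.0, 171.0]), (np.int64(335), np.int64(174), [443.0, 410.0, 174.0]), (np.int64(338), np.int64(170), [444.0, 396.0, 177.0]), (np.int64(324), np.int64(170), [465.0, 412.0, 178.0])]
[329.81102275 202.51315553]
```

The views disagree with the reported pose. Both cameras put the fingertips about 37 mm higher than TCP − 11 mm: tip at about 146 when the TCP reads 120, and about 204 at the start. I go down cautiously, watching the force.

Request:
arm_command(rows=[0,0,-5,0,0,0,0,-5,0,0,0,0,-5,0,0,0,0,0,0,0])

```text
clock: 2.15
eef_pos: [457.8, 402.2, 105.9]
eef_rot: [-3.141, 0.0, 1.584]
wrist_force: [0.1, -0.1, 0.1]
finger_gap: 0.8
```

Request:
arm_command(rows=[0,0,-4,0,0,0,0,-4,0,0,0,0,-4,0,0,0,0,-4,0,0,0,0,0,0,0])

```text
clock: 2.78
eef_pos: [457.8, 402.2, 90.0]
eef_rot: [-3.141, 0.0, 1.584]
wrist_force: [-0.3, -0.4, 1.2]
finger_gap: 0.2
```

```bash
cat > tip.py <<'E'
from h import *
def tip():
    s=manip.read_state(); x,y,z=s['eef_pos']; print(s['clock'],s['eef_pos'].round(1),s['wrist_force'].round(1))
    for n in ('scene','side'):
        c=grab(n); P=cloud(c); m=(abs(P[...,0]-x)<9)&(abs(P[...,1]-y)<14)&(P[...,2]>z-30)&(P[...,2]<z+90); print(n,np.histogram(P[m][:,2]-z,bins=range(-30,90,8))[0])
E
python3 -c "
from tip import *
tip()"
```

```text
2.775 [457.8 402.2  90. ] [-0.3 -0.4  1.2]
scene [ 0  0  1 16 39 40  0 28 40 44 46 45 42 46]
side [ 0  0 61 30 34 26 11 14 28 37 34 31 33 34]
```

Confirmed: there is no contact with the nominal tip at 79, so the tip is about TCP + 26 mm. Down 5 more, then push the gate.

Request:
arm_command(rows=[0,0,-5,0,0,15,0,0,0,0,15,0,0,0,0,15,0,0,0,0,15,1,0,0,0])

```text
clock: 3.5
eef_pos: [519.0, 403.0, 85.2]
eef_rot: [-3.141, 0.0, 1.584]
wrist_force: [-2.0, -0.7, 1.2]
finger_gap: 0.4
```

Request:
arm_command(rows=[15,0,0,0,0,15,1,0,0,0,12,0,0,0,0,6,0,0,0,0,0,0,0,0,0])

```text
clock: 4.12
eef_pos: [566.4, 404.2, 85.2]
eef_rot: [3.141, 0.0, 1.584]
wrist_force: [0.0, 0.8, 0.2]
finger_gap: 0.3
```

```bash
python3 - <<'E'
from tip import *
from fit import *
tip()
t=np.load('board.npy')
c=grab('side'); P=cloud(c); b=tob(P,t); m=(P[...,2]>112)&(P[...,2]<134)&(abs(b[...,0])<120)&(b[...,1]>125)&(b[...,1]<165); print(np.histogram(b[m][:,0],bins=range(-60,80,5)))
cv2.imwrite('pics/crop3.png',cv2.resize(c['image'][130:240,230:410],None,fx=4,fy=4))
E
```

```text
4.125 [566.4 404.2  85.2] [0.  0.8 0.2]
scene [ 0  0  9 35 31 30 36 31 34 32 31 33 41 34]
side [26 12 25 33 26 26 31 14 28 31 26 26 30 29]
(array([ 0,  0,  0,  0,  0,  0,  0,  0,  0,  0,  0,  0,  0,  4, 29, 18, 20,
       20, 14, 32,  3,  0,  0,  0,  0,  0,  0]), array([-60, -55, -50, -45, -40, -35, -30, -25, -20, -15, -10,  -5,   0,
         5,  10,  15,  20,  25,  30,  35,  40,  45,  50,  55,  60,  65,
        70,  75]))
```

View pics/crop3.png

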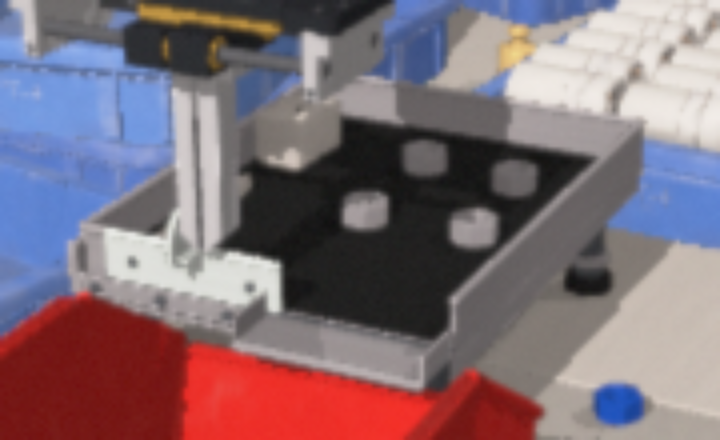

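The gate is open about 95 mm and the nuts are undisturbed at crop px (365,210), (475,228), (515,178) and (425,157). Now I sweep one at a time with the fingers as an 18 mm fork, starting with the nut at board (-63,10).

Request:
arm_command(rows=[-10,0,20,0,18,-25,-56,0,0,18,-25,-57,0,0,18,-25,-57,0,0,18,0,0,-20,0,18])

```text
clock: 4.9
eef_pos: [480.4, 232.3, 88.4]
eef_rot: [3.137, -0.001, 1.582]
wrist_force: [0.7, 0.8, -0.1]
finger_gap: 17.7
```

Request:
arm_command(rows=[0,0,-12,0,18,0,0,-10,0,18,0,0,-3,0,18,0,0,-3,0,18,0,0,0,0,18])

```text
clock: 5.52
eef_pos: [481.0, 234.5, 57.3]
eef_rot: [-3.142, 0.0, 1.584]
wrist_force: [0.3, -0.0, -0.3]
finger_gap: 18.0
```

```bash
python3 - <<'E'
from fit import *
from tip import tip
tip(); print(manip.read_state()['finger_gap'])
t=np.load('board.npy')
for n in('scene','side'):
    c=grab(n);print(n,nuts(c,t))
    if n=='scene': cv2.imwrite('pics/crop4.png',cv2.resize(c['image'][160:300,250:490],None,fx=3,fy=3))
E
```

```text
5.525 [481.  234.5  57.3] [ 0.3 -0.  -0.3]
scene [ 0  0  0  0  0  0 72  9 14 13 12  7  7  9]
side [ 0  0  0  0  0  0 18  5 16 13 13 12 13 12]
18.134329581731347
scene [[77.0, -72.0, 32, 53, 272], [7.0, -74.0, 27, 26, 356], [-54.0, -67.0, 27, 27, 337], [-79.0, -26.0, 14, 19, 133], [-51.0, -26.0, 12, 19, 83], [7.0, 8.0, 24, 22, 182], [87.0, 48.0, 14, 101, 565], [-67.0, 14.0, 20, 23, 155]]
side [[77.0, -49.0, 34, 53, 271], [5.0, -71.0, 25, 27, 296], [-65.0, 11.0, 26, 29, 348], [84.0, 15.0, 12, 48, 152], [1.0, 15.0, 28, 27, 286], [34.0, 141.0, 113, 39, 631]]
```

View pics/crop4.png

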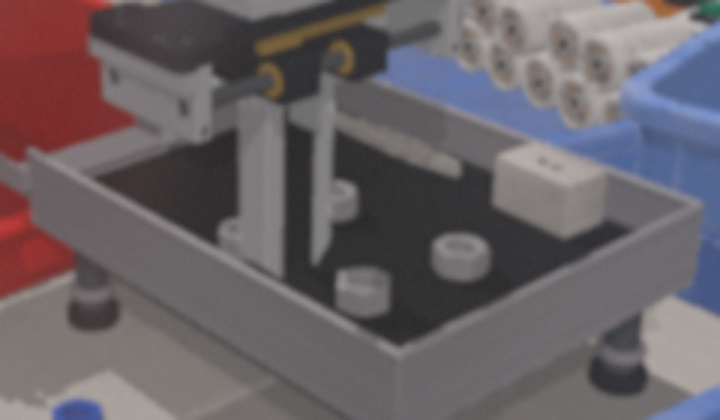

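Request:
arm_command(rows=[0,15,0,0,18,0,20,0,0,18,-1,20,0,0,18,0,20,0,0,18,0,20,0,0,18])

```text
clock: 6.35
eef_pos: [479.8, 330.9, 57.3]
eef_rot: [-3.142, 0.0, 1.585]
wrist_force: [0.6, -0.2, 0.1]
finger_gap: 18.1
```

Request:
arm_command(rows=[-1,20,0,0,18,0,20,0,0,18,-1,20,0,0,18,0,20,0,0,18,0,20,0,0,18])

```text
clock: 6.98
eef_pos: [477.8, 430.7, 57.3]
eef_rot: [-3.142, -0.0, 1.584]
wrist_force: [0.6, 0.5, 0.7]
finger_gap: 17.8
```

```bash
python3 - <<'E'
from fit import *
from tip import tip
tip(); 
t=np.load('board.npy')
for n in('scene','side'):
    c=grab(n);print(n,nuts(c,t))
cv2.imwrite('pics/crop5.png',cv2.resize(c['image'][130:350,180:410],None,fx=2.5,fy=2.5))
E
```

```text
6.975 [477.8 430.7  57.3] [0.6 0.5 0.7]
scene [ 0  0  0  0  0  3 34  9  6  4  8 11 13  6]
side [ 9  2  0  0  0  4 41 14 21 20 22 23 22 23]
scene [[76.0, -71.0, 30, 53, 247], [6.0, -74.0, 27, 27, 352], [-54.0, -67.0, 27, 26, 368], [86.0, 57.0, 13, 125, 796], [3.0, 12.0, 32, 28, 321], [42.0, 136.0, 113, 15, 460]]
side [[-1.0, -71.0, 19, 29, 140], [-63.0, -61.0, 16, 21, 111], [83.0, 27.0, 13, 55, 262], [34.0, 142.0, 115, 37, 531]]
```

View pics/crop5.png

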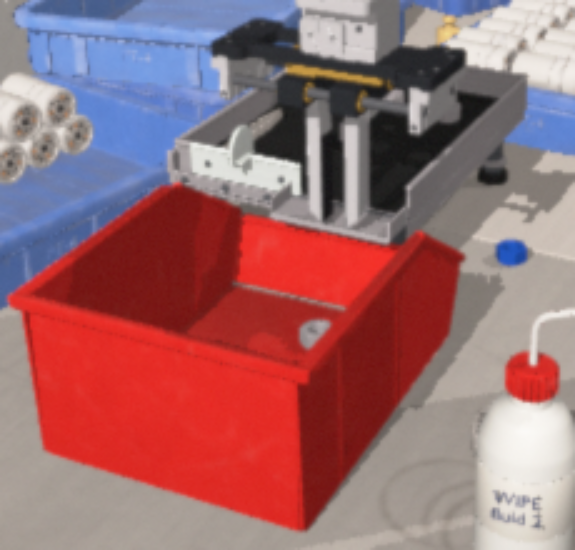

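The first nut is in the bin at crop px (315,332). Next is the nut at board (2,13), with the fork turned about 21° to push it diagonally into the opening.

Request:
arm_command(rows=[0,0,55,0,18,20,-50,0,7,18,20,-50,0,7,18,20,-50,0,7,18,20,-45,0,0,18])

```text
clock: 7.8
eef_pos: [558.3, 231.8, 112.6]
eef_rot: [3.141, 0.0, 1.952]
wrist_force: [0.1, 1.0, 0.1]
finger_gap: 18.2
```

Request:
arm_command(rows=[0,0,-30,0,18,0,0,-20,0,18,0,0,-5,0,18,-6,14,0,0,18,-7,17,0,0,18])

```text
clock: 8.43
eef_pos: [544.9, 266.6, 58.4]
eef_rot: [3.14, -0.0, 1.95]
wrist_force: [-0.1, 1.0, -0.1]
finger_gap: 18.0
```

Request:
arm_command(rows=[-8,19,0,0,18,-8,19,0,0,18,-8,20,0,0,18,-8,20,0,0,18,0,0,0,0,18])

```text
clock: 9.05
eef_pos: [512.1, 344.8, 57.1]
eef_rot: [-3.141, -0.0, 1.953]
wrist_force: [0.2, -0.2, -0.7]
finger_gap: 18.2
```

```bash
python3 - <<'E'
from fit import *
from tip import tip
tip(); 
t=np.load('board.npy'); print(tob(manip.read_state()['eef_pos'],t))
for n in('scene','side'):
    c=grab(n);print(n,nuts(c,t))
cv2.imwrite('pics/crop6.png',cv2.resize(c['image'][130:350,180:410],None,fx=2.5,fy=2.5))
E
```

```text
9.05 [512.1 344.8  57.1] [ 0.2 -0.2 -0.7]
scene [ 0  0  0  0  0  0 52  7 10 12  8 11 10 10]
side [ 0  0  0  0  0  0  0  9 19 11 14 14 12 13]
[-28.6519548   85.48561299]
scene [[76.0, -71.0, 31, 52, 277], [6.0, -74.0, 29, 26, 354], [-54.0, -67.0, 28, 26, 359], [86.0, 56.0, 13, 128, 731], [-45.0, 78.0, 17, 19, 155], [-43.0, 109.0, 19, 25, 161], [67.0, 135.0, 65, 7, 250]]
side [[5.0, -72.0, 26, 29, 312], [-56.0, -65.0, 26, 29, 270], [81.0, -41.0, 31, 24, 215], [85.0, 9.0, 9, 25, 101], [83.0, 43.0, 14, 26, 135], [-38.0, 104.0, 39, 34, 441], [34.0, 142.0, 115, 39, 592]]
```

View pics/crop6.png

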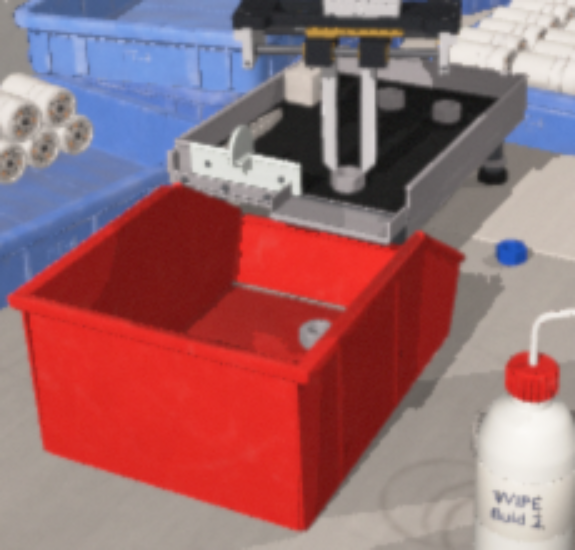

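The second nut sits in the fork at crop px (347,180), in line with the opening. I continue over the edge.

Request:
arm_command(rows=[-9,17,0,0,18,-8,18,0,0,18,-6,18,0,0,18,-6,18,0,0,18,-5,17,0,0,18])

```text
clock: 9.88
eef_pos: [478.4, 432.7, 57.3]
eef_rot: [3.142, -0.0, 1.951]
wrist_force: [-0.7, -0.0, -0.1]
finger_gap: 18.0
```

Request:
arm_command(rows=[0,0,0,0,18,0,0,55,-7,18,0,-50,0,-7,18,3,-60,0,-7,18,3,-60,0,0,18])

```text
clock: 10.5
eef_pos: [484.9, 259.1, 112.4]
eef_rot: [3.141, 0.0, 1.582]
wrist_force: [1.1, 0.3, 0.0]
finger_gap: 18.1
```

```bash
python3 - <<'E'
from fit import *
t=np.load('board.npy'); s=manip.read_state(); print(s['clock'],s['eef_pos'],s['eef_rot'],tob(s['eef_pos'],t))
for n in('scene','side'):
    c=grab(n);print(n,nuts(c,t))
P=cloud(c); im=c['image'].astype(int); m=(P[...,1]>435)&(P[...,1]<700)&(P[...,0]>400)&(P[...,0]<590)&(P[...,2]>6)&(P[...,2]<50)&(np.ptp(im,axis=2)<40)&(im.mean(2)>70)
n,l,st,ce=cv2.connectedComponentsWithStats(m.astype(np.uint8)); print([(ce[i].round().tolist(),st[i,4],np.median(P[l==i],axis=0).round().tolist()) for i in range(1,n) if st[i,4]>12])
cv2.imwrite('pics/side7.png',c['image'])
E
```

```text
10.5 [484.88220411 259.13297016 112.43874442] [3.14126357e+00 2.35423384e-05 1.58220955e+00] [-57.89728624   1.80159956]
scene [[76.0, -70.0, 31, 55, 265], [7.0, -74.0, 27, 26, 349], [-54.0, -67.0, 26, 27, 378], [86.0, 56.0, 14, 123, 749], [4.0, 136.0, 37, 10, 151]]
side [[77.0, -49.0, 33, 53, 297], [4.0, -71.0, 27, 27, 274], [-54.0, -64.0, 26, 27, 266], [84.0, 20.0, 14, 44, 215], [35.0, 141.0, 114, 38, 656]]
[([307.0, 260.0], np.int32(137), [470.0, 475.0, 17.0])]
```

Two nuts remain on the board. Next is the one at (-55,-66), straight out.

Request:
arm_command(rows=[2,-53,0,0,18,2,-52,0,0,18,0,0,-30,0,18,0,0,-20,0,18,0,0,-5,0,18])

```text
clock: 11.22
eef_pos: [488.6, 156.1, 56.5]
eef_rot: [-3.14, 0.0, 1.584]
wrist_force: [-0.1, 0.0, -0.3]
finger_gap: 18.1
```

Request:
arm_command(rows=[0,10,0,0,18,0,16,0,0,18,-1,20,0,0,18,0,20,0,0,18,-1,20,0,0,18])

```text
clock: 11.85
eef_pos: [486.8, 244.0, 57.5]
eef_rot: [3.141, -0.0, 1.585]
wrist_force: [-0.1, 0.6, 0.4]
finger_gap: 18.1
```

Request:
arm_command(rows=[0,20,0,0,18,-1,20,0,0,18,0,20,0,0,18,-1,20,0,0,18,0,20,0,0,18])

```text
clock: 12.48
eef_pos: [484.9, 343.6, 57.3]
eef_rot: [-3.142, 0.0, 1.584]
wrist_force: [0.6, 0.8, 1.0]
finger_gap: 18.1
```

Request:
arm_command(rows=[-1,20,0,0,18,0,20,0,0,18,-1,20,0,0,18,0,20,0,0,18,0,9,0,0,18])

```text
clock: 13.1
eef_pos: [482.6, 432.6, 57.1]
eef_rot: [-3.141, 0.0, 1.585]
wrist_force: [-1.1, -0.2, -0.0]
finger_gap: 18.1
```

```bash
cat > chk.py <<'E'
from fit import *
t=np.load('board.npy'); s=manip.read_state(); print(s['clock'],s['eef_pos'],s['wrist_force'].round(1),tob(s['eef_pos'],t))
for n in('scene','side'):
    c=grab(n);print(n,nuts(c,t))
P=cloud(c); im=c['image'].astype(int); m=(P[...,1]>435)&(P[...,1]<700)&(P[...,0]>400)&(P[...,0]<590)&(P[...,2]>6)&(P[...,2]<50)&(np.ptp(im,axis=2)<40)&(im.mean(2)>70)
n,l,st,ce=cv2.connectedComponentsWithStats(m.astype(np.uint8)); print([(ce[i].round().tolist(),st[i,4],np.median(P[l==i],axis=0).round().tolist()) for i in range(1,n) if st[i,4]>12])
cv2.imwrite('pics/side8.png',cv2.resize(c['image'][130:350,180:410],None,fx=2.5,fy=2.5))
E
python3 chk.py
```

```text
13.1 [482.63532647 432.57498095  57.09853962] [-1.1 -0.2 -0. ] [-57.5423785  175.25780039]
scene [[76.0, -69.0, 31, 54, 253], [7.0, -74.0, 26, 27, 350], [86.0, 57.0, 13, 126, 760], [44.0, 135.0, 112, 11, 495]]
side [[0.0, -66.0, 21, 19, 149], [84.0, 12.0, 11, 33, 129], [32.0, 142.0, 104, 37, 487]]
[([305.0, 254.0], np.int32(292), [476.0, 459.0, 19.0])]
```

Third nut is gone from the board. Last one is at (5,-73), pushed at about 15°.

Request:
arm_command(rows=[0,0,55,0,18,15,-57,0,5,18,15,-57,0,5,18,15,-57,0,5,18,16,-57,0,0,18])

```text
clock: 13.82
eef_pos: [544.1, 200.9, 112.6]
eef_rot: [3.141, 0.0, 1.847]
wrist_force: [0.6, 0.7, 0.1]
finger_gap: 17.9
```

Request:
arm_command(rows=[15,-57,0,0,18,0,0,-30,0,18,0,0,-20,0,18,0,0,-5,0,18,0,0,0,0,18])

```text
clock: 14.45
eef_pos: [559.0, 146.2, 57.8]
eef_rot: [3.141, 0.0, 1.846]
wrist_force: [0.0, 0.8, -0.1]
finger_gap: 18.2
```

Request:
arm_command(rows=[-3,10,0,0,18,-4,16,0,0,18,-5,19,0,0,18,-5,19,0,0,18,-5,19,0,0,18])

```text
clock: 15.08
eef_pos: [536.5, 231.0, 57.4]
eef_rot: [3.141, -0.0, 1.847]
wrist_force: [-0.1, -0.4, -0.0]
finger_gap: 18.1
```

Request:
arm_command(rows=[-5,19,0,0,18,-5,19,0,0,18,-5,19,0,0,18,-5,19,0,0,18,0,0,0,0,18])

```text
clock: 15.7
eef_pos: [516.5, 306.6, 57.2]
eef_rot: [-3.141, -0.0, 1.848]
wrist_force: [0.2, 0.1, -0.4]
finger_gap: 17.6
```

```bash
python3 chk.py
```

```text
15.7 [516.46174742 306.57180284  57.19886332] [ 0.2  0.1 -0.4] [-25.60973975  48.76142009]
scene [[76.0, -71.0, 31, 54, 306], [86.0, 56.0, 14, 127, 797], [-41.0, 55.0, 20, 45, 319], [4.0, 136.0, 34, 10, 136], [89.0, 135.0, 21, 6, 82]]
side [[77.0, -49.0, 34, 51, 250], [84.0, 19.0, 16, 42, 186], [-33.0, 65.0, 36, 34, 444], [31.0, 141.0, 115, 38, 600]]
[([303.0, 255.0], np.int32(295), [478.0, 456.0, 16.0])]
```

View pics/side8.png

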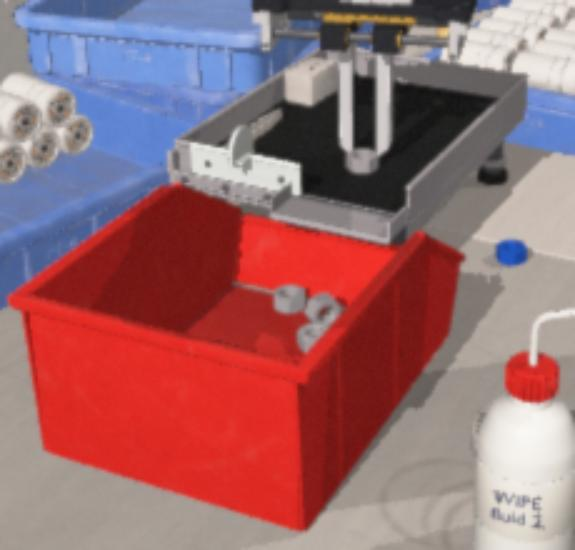

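Three nuts are in the bin at crop px (290,297), (323,305) and (312,335). The fourth is in the fork at (360,158). I push it out.

Request:
arm_command(rows=[-5,17,0,0,18,-5,19,0,0,18,-5,19,0,0,18,-5,18,0,0,18,-4,18,0,0,18])

```text
clock: 16.42
eef_pos: [492.5, 397.7, 57.3]
eef_rot: [-3.142, -0.0, 1.846]
wrist_force: [1.0, 0.3, -0.3]
finger_gap: 18.2
```

Request:
arm_command(rows=[-3,17,0,0,18,-2,16,0,0,18,0,2,0,0,18,0,0,0,0,18,0,0,55,0,18])

```text
clock: 17.05
eef_pos: [486.6, 429.4, 109.0]
eef_rot: [-3.134, 0.003, 1.845]
wrist_force: [0.5, -0.6, 0.2]
finger_gap: 17.9
```

Request:
arm_command(rows=[40,-50,0,-5,0,40,-40,0,-5,0,50,0,0,-5,0,30,30,0,0,0,0,0,0,0,0])

```text
clock: 17.68
eef_pos: [648.0, 372.4, 110.3]
eef_rot: [-3.14, 0.001, 1.584]
wrist_force: [-0.4, -0.7, -1.3]
finger_gap: 0.7
```

```bash
python3 chk.py
```

```text
17.675 [647.99955544 372.44851256 110.34331183] [-0.4 -0.7 -1.3] [106.90138414 112.65772569]
scene [[76.0, -69.0, 31, 53, 280], [86.0, 56.0, 15, 126, 775], [43.0, 135.0, 113, 10, 444]]
side [[78.0, -50.0, 33, 51, 266], [84.0, 18.0, 11, 44, 204], [36.0, 141.0, 115, 38, 555]]
[([303.0, 255.0], np.int32(293), [479.0, 454.0, 16.0]), ([283.0, 259.0], np.int32(127), [516.0, 491.0, 14.0])]
```

View pics/side8.png

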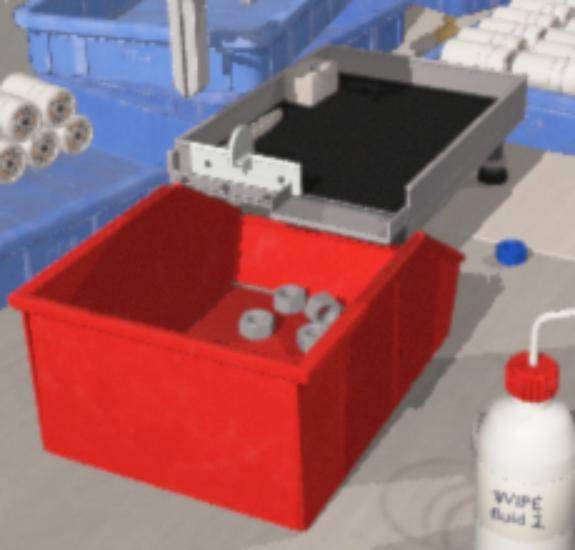

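All four nuts are in the bin, with (257,323), (290,297), (323,305) and (312,335) visible in the crop. Now I shut the gate from the far side of the tab.

Request:
arm_command(rows=[-16,16,0,0,0,-20,17,0,0,0,0,0,-20,0,0,0,0,-5,0,0,0,0,0,0,0])

```text
clock: 18.4
eef_pos: [610.9, 405.0, 86.6]
eef_rot: [-3.141, 0.001, 1.584]
wrist_force: [1.0, 0.3, -0.0]
finger_gap: 0.3
```

Request:
arm_command(rows=[-10,0,0,0,0,-15,0,0,0,0,-15,0,0,0,0,-15,0,0,0,0,-15,-1,0,0,0])

```text
clock: 19.02
eef_pos: [540.6, 404.4, 87.9]
eef_rot: [3.14, -0.001, 1.584]
wrist_force: [2.4, 1.3, -0.3]
finger_gap: 0.3
```

Request:
arm_command(rows=[-15,0,0,0,0,-13,-1,0,0,0,-8,0,0,0,0,0,0,0,0,0])

```text
clock: 19.52
eef_pos: [504.7, 403.5, 87.8]
eef_rot: [3.141, -0.0, 1.584]
wrist_force: [-0.2, -0.1, 0.4]
finger_gap: 0.6
```

Request:
arm_command(rows=[-2,0,0,0,0,-1,0,0,0,0,-1,0,0,0,0])

```text
clock: 19.9
eef_pos: [502.0, 403.4, 87.5]
eef_rot: [3.14, -0.0, 1.584]
wrist_force: [10.4, 1.0, -1.3]
finger_gap: 0.4
```

Request:
arm_command(rows=[-1,0,0,0,0,0,0,0,0,0])

```text
clock: 20.15
eef_pos: [501.9, 403.4, 87.6]
eef_rot: [3.138, -0.001, 1.583]
wrist_force: [14.0, 1.9, -2.7]
finger_gap: 0.8
```

Request:
arm_command(rows=[15,0,0,0,0,20,0,30,0,0,0,-30,40,0,0,0,-30,0,0,0,0,0,0,0,0])

```text
clock: 20.78
eef_pos: [535.2, 342.2, 157.6]
eef_rot: [-3.141, -0.0, 1.582]
wrist_force: [0.6, -0.1, 0.0]
finger_gap: 0.3
```

```bash
python3 chk.py; python3 - <<'E'
from fit import *
t=np.load('board.npy')
for n in('scene','side'):
    c=grab(n);P=cloud(c); b=tob(P,t); m=(P[...,2]>112)&(P[...,2]<134)&(abs(b[...,0])<90)&(b[...,1]>125)&(b[...,1]<165); q=b[m]; print(n,'tab',np.percentile(q,[2,50,98],axis=0).round(1).tolist())
    m=(P[...,2]>90)&(P[...,2]<110)&(b[...,0]>55)&(b[...,0]<103)&(abs(b[...,1])<130);q=b[m]; print('block',np.percentile(q,[2,98],axis=0).round(1).tolist())
E
```

```text
20.775 [535.19257877 342.19105377 157.62610859] [ 0.6 -0.1  0. ] [-6.34674685 84.09571199]
scene [[76.0, -71.0, 31, 54, 254], [86.0, 53.0, 13, 129, 747], [2.0, 137.0, 187, 11, 762]]
side [[77.0, -49.0, 33, 50, 254], [84.0, 53.0, 14, 96, 548], [-3.0, 139.0, 200, 40, 1027]]
[([303.0, 255.0], np.int32(293), [479.0, 455.0, 16.0]), ([282.0, 259.0], np.int32(126), [517.0, 489.0, 14.0])]
scene tab [[-55.6, 126.9], [-53.9, 141.1], [-51.0, 159.2]]
block [[70.4, -88.1], [100.1, -38.6]]
side tab [[-57.6, 127.5], [-55.9, 147.0], [-52.7, 161.0]]
block [[67.9, -85.8], [100.3, -33.0]]
```

View pics/side8.png

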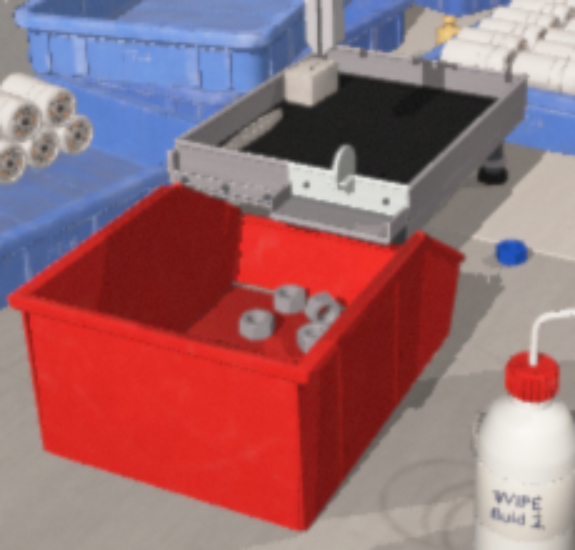

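The gate is hard against its stop: force rose to 14 N with no further travel, and the tab is at board x about -55. The four nuts are at rest in the bin, and the block and tweezers have not moved. Handing in.

```bash
python3 -c "
from cell import manip
print(manip.sign_off())"
```

```text
the job is handed in; nothing more can be done
None
```

The job is done and handed in at about 21 s of the allowed 67 s. I pushed the gate open about 95 mm by its tab, swept the four nuts one at a time over the drop edge with the fingers as an 18 mm fork, then pushed the gate shut.

**Last checks:**
- **Nuts:** all four are seen at rest in the bin, and none are left on the board.
- **Gate:** it is against its stop. The force rose to 14 N with no further travel, and the tab is at board x -54 to -56 mm, where -55 is shut.
- **Block and tweezers:** the scene camera shows the block within about 2 mm of its start. The tweezers read within about 3 mm, which is camera noise.
- **Arm:** it stands clear and touches nothing.

**Disagreements:**
- **Fingertip height:** both cameras showed the fingertips about 37 mm higher than the stated tool geometry. I went by the cameras and confirmed it with a no-contact descent, using tip height = TCP + 26 mm throughout.
- **Camera positions:** the scene and side cameras differed by about 2–3 mm on the board's position, so I used values between the two.

I viewed 11 pictures, one over the budget of 10.

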